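# Seat the stoneware pot on its tealight warmer

### The arm

A 6-joint arm with a two-finger parallel gripper is mounted at the origin on a cart in front of the work surface, level with it; the furniture and walls round the work are solid. World frame = base frame: x ahead of the robot, y to its left, z up, the work surface at z = 0. Lengths are in m, angles in degrees, forces in N, time in s.
With the tool pointing down it reaches from about 0.35 to 0.925 m from the base axis. Payload 6.4 kg.
Tool frame: the origin (TCP) lies between the finger pads; the fingertips stand 17 mm ahead of it and the grasp point (between the pads) lies 2 mm behind it; z points along the fingers, y is the line along which they close (so a half turn about z gives the same grasp; the last joint's range is limited). The gripper opens to 85 mm and grips with 20 to 120 N. Pads are 22 mm wide; open, the fingers measure 114 mm over their backs; the gripper's body (76 mm by 85 mm) begins 54 mm behind the grasp point. The pads swing forward as they close: fully open they stand 13 mm farther back than shut.
Start: joints at [-9.975, 14.043, 89.255, -0, 76.702, -9.975], TCP at [0.65, 0, 0.248] pointing down, gripper open.
Joint ranges: [-179.41, 179.41], [-58.25, 129.5], [7.25, 145.43], [-54.29, 234.29], [11.92, 165.04], [-157.13, 157.13]. Speed limits (degrees/s): [147.25, 147.25, 180, 180, 180, 180].

### API

Orientations are given as a 3x3 rotation matrix whose columns are the frame's x, y, z axes.
In Python, from rig import * gives the robot as it stands.
- The arm moves only by the tool step_arm, never from a script. Its argument "targets" is a list of rows, each a list of 5 numbers: the shift along the tool's x, y, z in units of 25 mm (1.0 is 25 mm), then the turn about the tool's z in rad, then the finger opening in mm, from 0 to 85.4. A call has exactly 5 rows; each row shifts and turns the commanded pose from where the row before left it, along the tool's axes as they then stand; what a row does not reach is not made up. A row lasts 1/8 s, in which the tool goes at most 62.5 mm and 10.7 degrees, less where a joint would pass 70% of its speed; a pose out of reach is approached as far as the arm can. A call is refused whole if a number of a shift passes 1 or a number of a turn 0.188, either way. A call with a gripper value outside its range is refused whole. The fingers move at their own pace and stop on an object; "force" is the grip in N (left out, the last holds). Time passes only in rows, so rows that do not move let the fingers close, or fill a call up. It gives the time, the measured TCP pose, the force, the opening and the grip force at its end, in the units of the state.
- read_state(): the state, without advancing time (a new reading comes with each control period).
- read_camera(name): name is "scene" or "side" or "wrist"; returns the picture (480x640x3 uint8, red, green, blue); there is no depth.
- calibration(name): a dict with "fov_y" (degrees; the focal length in pixels is half the picture's height over the tangent of half this angle, whatever the lens; pixels are square), "cx", "cy" (the principal point, pixels), "rvec" (rotation vector, rad) and "tvec" (3), from world to camera coordinates, as OpenCV has them; the wrist camera has in their place "T_tool_cam" (4x4, takes a point from camera to tool coordinates, whose origin is the TCP and whose axes are the flange's). Camera axes: x right, y down, z forward; pixel columns grow to the right and rows downward; lengths in m; the calibration is good to about 2 mm. A picture is of the moment at which its call begins: read the wrist's pose just before it. calibration takes no time and is no camera call.
- sign_off(): hands the job in; it is judged then, once.
The state is a dict: "time_s": time; "joints": joint angles; "qd": joint speeds; "joint_efforts": joint torques, N m; "tool_pos": TCP position; "tcp_rot": TCP orientation; "ft_force": force on the tool from outside, world axes, zero at the start; "wrist_torque": the same for the moment, N m; "finger_gap": finger opening in m; "finger_force": force on a finger pad.
Only numpy, scipy, OpenCV 4.12 (cv2) and the standard library are available. Lean on these libraries where they do the work, as an engineer would, in place of code of your own. Each camera call takes 0.05 s, during which the arm holds its last target. There are 200 camera calls.

### The job

The lidded stoneware pot has been set down off-centre on its small tealight warmer and hangs on the edge of the warmer's round seat. Nudge the side of the pot with light taps of your fingers until its foot drops into the seat and it stands level in the middle, without tipping it, without pinching or lifting it or touching its lid knob, and without shoving the warmer away or disturbing the things around it.

Things in the scene. Friction and masses are not known exactly. Their poses are not given: they have to be found in the camera images.
- pot: Lidded stoneware pot with a round knob, 97 mm high, 0.45 to 0.7 kg, lid fixed. Origin at the centre of its underside, z up through the knob. Round: 87 mm across underneath, 99 mm at 6 mm height, 120 mm at 20 mm, widest (132 mm) at 44 to 56 mm; lid edge 131 mm across at 67 mm. Starts about 15 to 27 mm off the seat's middle, in any direction, leaning into the seat, its foot partly on the border.
- pot_middle (a point): Point on the pot's axis 48 mm above its underside.
- pot_knob (a point): Middle of the lid's knob (22 mm across), on the pot's axis 88 mm above its underside.
- warmer: Loose dark iron pot warmer, 1.2 kg: round base plate 140 mm across, three posts, round top plate 144 mm across with its upper face 45 mm above the table, a tealight inside. Origin at the centre of its underside, z up. The top plate has a round seat 103 mm across and 5 mm deep within a flat border 20 mm wide.
- seat (a point): Centre of the seat's floor, 40 mm above the warmer's underside, on its axis. A seated pot has its underside here, within 5 mm of the middle (the fit is about 3 mm loose all round).
- juice_bottle: Bystander: tall dark juice bottle, 61 mm across, 240 mm high, to the right. Origin at the centre of its underside.
- beet_jar: Bystander: tall screw-lid jar with a white cap, 80 mm across, 151 mm high, to the left. Origin at the centre of its underside.
- spread_jar: Bystander: squat screw-lid jar with a black cap, 68 mm across, 67 mm high, to the left. Origin at the centre of its underside.
Mind the look-alikes: they are no part of the job. What is shaped like the pot but blue or orange is not meant.

How it is judged:
By the outcome, as a careful person would: the job done as asked, in the order asked, and still so for the second after the job is handed in, with the robot touching nothing.
It also fails if it takes over 54 s, if anything falls off the work surface, if the arm or the gripper's body presses on something with over 40 N, if the wrist force passes 120 N, or if a joint passes its speed limit or range.

## Working session

There is one attempt and no reset: what is moved stays moved. The work goes in short steps, Python scripts to look and compute and a tool call to move; the robot and the scene stay as the last step left them, time stands still between calls to the robot, and variables do not carry over. Pictures are saved under pics/ and viewed, at most 10 in all, crops included, and the job is handed in when it is done.

Besides the shell and the picture viewer there is one more tool, called after "Request:" in YAML: its name, and indented under it one key for each argument. step_arm: Moves the arm, as the interface text tells. Its arguments: {"type":"object","properties":{"targets":{"type":"array","items":{"type":"array","items":{"type":"number"}}},"force":{"type":"number"}},"required":["targets"]}

```bash
mkdir -p pics; ls; python3 - <<'E'
from rig import *
import cv2,numpy as np
for n in ("scene","side"):
    im=read_camera(n); cv2.imwrite(f"pics/{n}0.png",im[:,:,::-1]); print(n,calibration(n))
print(calibration("wrist"))
s=read_state();print(s)
E
```

```text
pics
scene {'fov_y': 46.033097083579136, 'cx': 317.23995513414417, 'cy': 230.87546794869886, 'rvec': array([ 2.32452392, -0.50494671,  0.21978575]), 'tvec': array([-0.49134234,  0.21219773,  1.16027988])}
side {'fov_y': 52.40287348599346, 'cx': 315.0713713946016, 'cy': 247.60419306009285, 'rvec': array([ 0.55934846, -2.3977678 ,  1.56687725]), 'tvec': array([0.46609846, 0.21640866, 1.08558532])}
{'fov_y': 63.5121224986995, 'cx': 325.49434602243826, 'cy': 240.96826665202096, 'T_tool_cam': array([[ 4.41841342e-04, -9.65358086e-01, -2.60928284e-01,
         6.55814474e-02],
       [ 9.99999869e-01,  3.59085903e-04,  3.64831297e-04,
         4.78455770e-04],
       [-2.58497174e-04, -2.60928411e-01,  9.65358119e-01,
        -1.25623079e-01],
       [ 0.00000000e+00,  0.00000000e+00,  0.00000000e+00,
         1.00000000e+00]])}
{'time_s': 0.1, 'joints': array([-9.97524215e+00,  1.40817931e+01,  8.93181713e+01,  8.54023136e-04,
        7.67028105e+01, -9.97527378e+00]), 'qd': array([-0.02865113, -0.11398109, -0.13109284, -0.02693329,  0.01245915,
       -0.01637219]), 'joint_efforts': array([-3.55783277e-04, -4.30672574e+01, -3.27129292e+01, -1.74035663e-04,
        2.81168803e-03, -2.06976699e-05]), 'tool_pos': array([6.49523150e-01, 9.27408331e-05, 2.47269495e-01]), 'tcp_rot': array([[ 3.17597738e-06,  9.99998444e-01, -1.76412947e-03],
       [ 9.99999947e-01, -2.60262816e-06,  3.25006249e-04],
       [ 3.25001152e-04, -1.76413041e-03, -9.99998391e-01]]), 'ft_force': array([-0.22871141,  0.38483405,  0.43183228]), 'wrist_torque': array([-0.01296434, -0.00608905, -0.06780468]), 'finger_force': 0.0, 'finger_gap': 0.08584854071091019}
```

View pics/scene0.png

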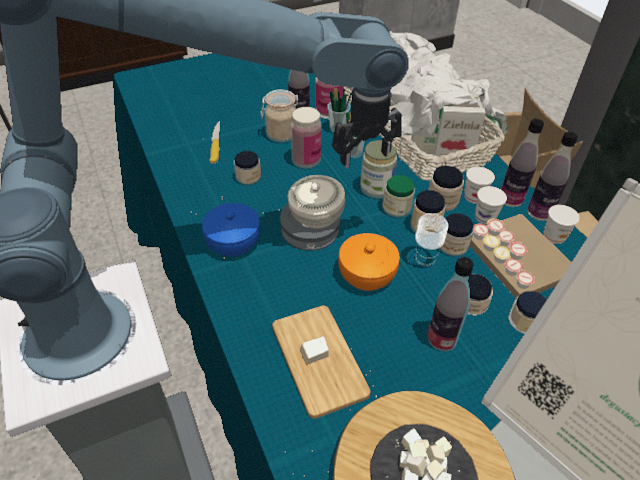

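View pics/side0.png

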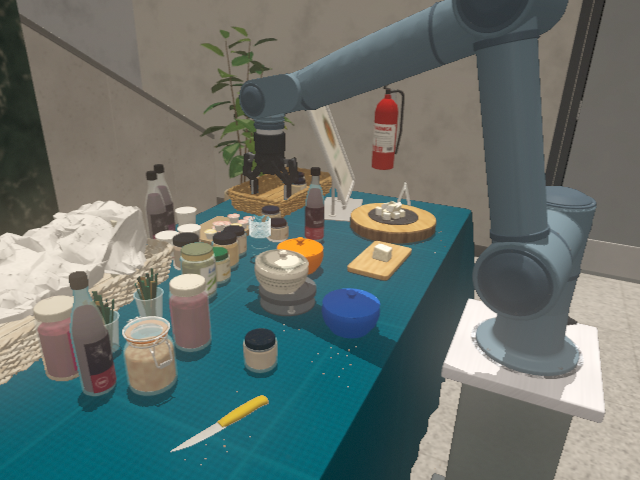

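The grey pot sits on the dark warmer at about (315,205) in the scene view and (283,272) in the side view. Its knob is near (315,187) and (290,257). The blue and orange pots are look-alikes. Next I'll zoom in on both views.

```bash
cat > h.py <<'E'
from rig import *
import cv2,numpy as np
def cam(n,s=None):
    c=calibration(n); f=240/np.tan(np.radians(c['fov_y']/2))
    K=np.array([[f,0,c['cx']],[0,f,c['cy']],[0,0,1.]])
    if 'rvec' in c: R=cv2.Rodrigues(c['rvec'])[0]; t=np.array(c['tvec'],float)
    else:
        T=np.eye(4);T[:3,:3]=s['tcp_rot'];T[:3,3]=s['tool_pos'];M=np.linalg.inv(T@c['T_tool_cam']);R=M[:3,:3];t=M[:3,3]
    return K,R,t
def ray(n,uv,s=None):
    K,R,t=cam(n,s); d=R.T@np.linalg.inv(K)@np.array([uv[0],uv[1],1.]); return -R.T@t,d/np.linalg.norm(d)
def plane(n,uv,z,s=None):
    o,d=ray(n,uv,s); return o+d*(z-o[2])/d[2]
def tri(rs):
    A=sum(np.eye(3)-np.outer(d,d) for o,d in rs); b=sum((np.eye(3)-np.outer(d,d))@o for o,d in rs); return np.linalg.solve(A,b)
def proj(n,p,s=None):
    K,R,t=cam(n,s); q=K@(R@np.asarray(p,float)+t); return q[:2]/q[2]
E
python3 - <<'E'
from h import *
print(tri([ray("scene",(315,187)),ray("side",(290,257))]))
a=cv2.imread("pics/scene0.png")[165:255,265:365];b=cv2.imread("pics/side0.png")[240:330,240:340]
cv2.imwrite("pics/z0.png",np.hstack([cv2.resize(x,(400,360),interpolation=cv2.INTER_CUBIC) for x in(a,b)]))
E
```

```text
[0.56058398 0.0749788  0.13026778]
```

View pics/z0.png

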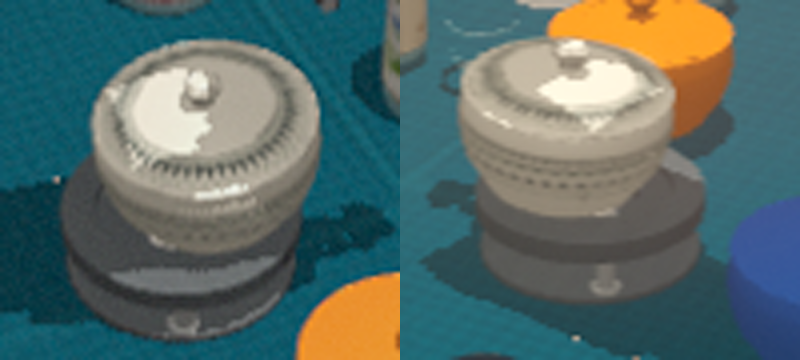

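The pot is displaced toward the far, left side of the warmer: upper right in the scene crop and left in the side crop. Its lid slopes slightly. Now fit circles to the warmer base and to the lid edge.

```bash
python3 - <<'E'
from h import *
from scipy.optimize import least_squares
def fit(P,r):
    P=np.array(P); s=least_squares(lambda c:np.hypot(P[:,0]-c[0],P[:,1]-c[1])-r,P[:,:2].mean(0)+[0.02,0]); return s.x,np.abs(s.fun).max()
S=[(80,295),(115,325),(170,338),(230,330),(270,310),(292,285)]
D=[(485,265),(510,288),(560,298),(620,300),(670,290),(697,265)]
ps=[plane("scene",(265+x/4,165+y/4),0) for x,y in S]; pd=[plane("side",(240+(x-400)/4,240+y/4),0) for x,y in D]
print("base",fit(ps,.07),fit(pd,.07),fit(ps+pd,.07))
k=tri([ray("scene",(265+202/4,165+90/4)),ray("side",(240+172/4,240+52/4))]);print("knob",k)
# lid rim ext: mask light pixels hull
for n,(x0,y0,x1,y1) in (("scene",(265,165,365,255)),("side",(240,240,340,330))):
    im=cv2.imread(f"pics/{n}0.png")[y0:y1,x0:x1]; h=cv2.cvtColor(im,cv2.COLOR_BGR2HSV)
    m=((h[...,1]<75)&(h[...,2]>105)).astype(np.uint8); q,l,st,c=cv2.connectedComponentsWithStats(m); i=1+st[1:,4].argmax(); print(n,st[i],c[i]+[x0,y0])
s=read_state(); im=read_camera("wrist"); cv2.imwrite("pics/w0.png",im[:,:,::-1]); print(proj("wrist",k,s),s['time_s'])
E
```

```text
base (array([0.56084335, 0.08205229]), np.float64(0.001145771416480007)) (array([0.5568747 , 0.07387913]), np.float64(0.003198870780971197)) (array([0.5589324 , 0.07813131]), np.float64(0.0069081758855382425))
knob [0.57008762 0.07688988 0.13319261]
scene [  23   10   57   53 2162] [316.1119334  198.44172063]
side [  14    6   62   49 2049] [281.06979014 270.94582723]
[190.19687917 116.46243612] 0.1
```

View pics/w0.png

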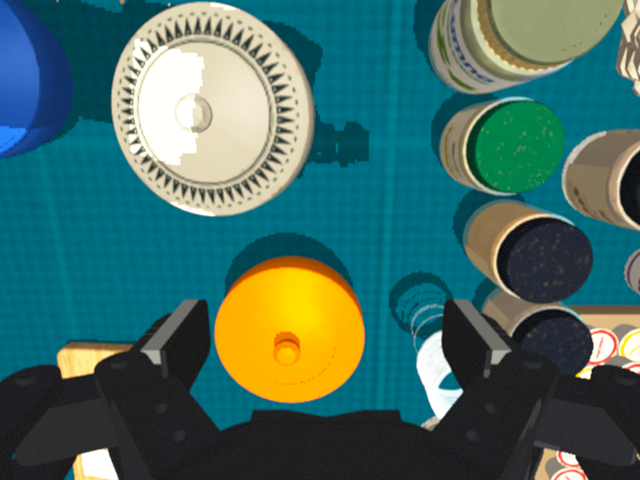

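The wrist view shows the pot at about (212,108) with its knob at (193,113), and the warmer is almost hidden beneath it. The near-edge fits disagree in depth, so I'll use silhouette azimuth bisectors from the two fixed cameras instead. Those are well conditioned for round bodies.

```bash
cat > m.py <<'E'
from h import *
def az_lines(n,im,seed):
    """bearing lines of the pot and warmer axes by silhouette extremes"""
    x0,y0=int(seed[0])-60,int(seed[1])-50; sub=im[y0:y0+125,x0:x0+120]; h=cv2.cvtColor(sub,cv2.COLOR_RGB2HSV)
    pot=(h[...,1]<75)&(h[...,2]>105); gray=(h[...,1]<70)
    out={}
    for k,m,r in (("pot",pot,.066),("both",gray,.072)):
        m=cv2.morphologyEx(m.astype(np.uint8),cv2.MORPH_OPEN,np.ones((3,3)))
        q,l,st,c=cv2.connectedComponentsWithStats(m); i=l[int(50),60] or 1+st[1:,4].argmax()
        vs,us=np.where(l==i); out[k]=(us+x0,vs+y0,r)
    cv2.imwrite(f"pics/m_{n}.png",cv2.resize(np.hstack([sub[:,:,::-1],np.dstack([255*(l==i).astype(np.uint8)]*3)]),None,fx=3,fy=3))
    res={}
    for k,(u,v,r) in out.items():
        K,R,t=cam(n); C=-R.T@t
        d=np.stack([u,v,np.ones_like(u)]).astype(float); d=R.T@np.linalg.inv(K)@d
        ref=np.arctan2(d[1].mean(),d[0].mean()); a=(np.arctan2(d[1],d[0])-ref+np.pi)%(2*np.pi)-np.pi
        i,j=a.argmin(),a.argmax()
        res[k]=(C[:2],ref+(a[i]+a[j])/2,(a[j]-a[i])/2,(u[i],v[i]),(u[j],v[j]),r)
    return res
def cross(a,b):
    A=np.array([[np.cos(a[1]),-np.cos(b[1])],[np.sin(a[1]),-np.sin(b[1])]]); s=np.linalg.solve(A,b[0]-a[0]); p=a[0]+s[0]*np.array([np.cos(a[1]),np.sin(a[1])])
    for x in(a,b): print("   r=%.4f (%.3f)"%(np.linalg.norm(p-x[0])*np.sin(x[2]),x[5]),x[3],x[4])
    return p
def measure(sc,sd,k=(.565,.077,.08)):
    A=az_lines("scene",sc,proj("scene",k)); B=az_lines("side",sd,proj("side",k)); o={}
    for q in A: o[q]=cross(A[q],B[q]); print(q,o[q])
    return o
E
python3 - <<'E'
from m import *
f=lambda n:cv2.imread(f"pics/{n}0.png")[:,:,::-1].copy()
measure(f("scene"),f("side"))
print(cam("scene")[1].T@-cam("scene")[2],cam("side")[1].T@-cam("side")[2])
cv2.imwrite("pics/m0.png",np.vstack([cv2.imread("pics/m_scene.png"),cv2.imread("pics/m_side.png")])[:, :])
E
python3 -c "
import cv2;a=cv2.imread('pics/m0.png');print(a.shape);cv2.imwrite('pics/m0.png',cv2.resize(a,(560,584)))"
```

```text
r=0.0646 (0.066) (np.int64(344), np.int64(201)) (np.int64(288), np.int64(201))
   r=0.0747 (0.066) (np.int64(314), np.int64(284)) (np.int64(254), np.int64(271))
pot [0.56943804 0.07082328]
   r=0.0748 (0.072) (np.int64(344), np.int64(206)) (np.int64(280), np.int64(219))
   r=0.0839 (0.072) (np.int64(322), np.int64(272)) (np.int64(254), np.int64(271))
both [0.55852096 0.07078343]
[ 0.16097574 -0.80005774  0.98320343] [0.04428566 1.0226513  0.62833038]
(750, 720, 3)
```

View pics/m0.png

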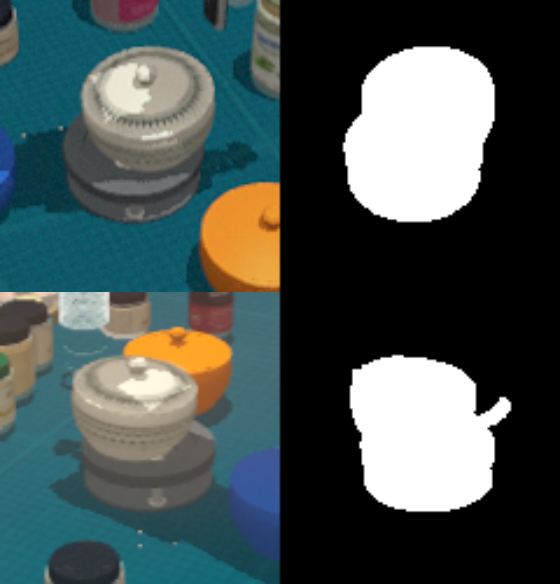

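The masks show the pot above and the warmer below. In the side mask a bit of shadow-edge prong is attached on the right. I'll use separate row bands for pot and warmer.

```bash
cat > m.py <<'E'
from h import *
# row bands relative to a reference point's row (projected (.56,.075,.08))
def line(n,im,rows,kind,r):
    h=cv2.cvtColor(im,cv2.COLOR_RGB2HSV); u0,v0=proj(n,(.56,.075,.08)).astype(int)
    m=(h[...,1]<75)&(h[...,2]>(105 if kind=="pot" else 30)); w=np.zeros_like(m); w[rows[0]:rows[1],u0-50:u0+50]=1
    m=cv2.morphologyEx((m&w).astype(np.uint8),cv2.MORPH_OPEN,np.ones((5,5))); q,l,st,c=cv2.connectedComponentsWithStats(m); i=1+st[1:,4].argmax()
    v,u=np.where(l==i); K,R,t=cam(n); C=-R.T@t
    d=R.T@np.linalg.inv(K)@np.stack([u,v,np.ones_like(u)]).astype(float); a=np.unwrap(np.arctan2(d[1],d[0])); i,j=a.argmin(),a.argmax()
    return C[:2],(a[i]+a[j])/2,(a[j]-a[i])/2,(int(u[i]),int(v[i])),(int(u[j]),int(v[j])),r
def cross(a,b):
    A=np.array([[np.cos(a[1]),-np.cos(b[1])],[np.sin(a[1]),-np.sin(b[1])]]); s=np.linalg.solve(A,b[0]-a[0]); p=a[0]+s[0]*np.array([np.cos(a[1]),np.sin(a[1])])
    for x in(a,b): print("   r=%.4f (%.3f)"%(np.linalg.norm(p-x[0])*np.sin(x[2]),x[5]),x[3],x[4])
    return p
def measure(sc,sd):
    p=cross(line("scene",sc,(165,205),"pot",.066),line("side",sd,(245,273),"pot",.066)); w=cross(line("scene",sc,(212,260),"w",.072),line("side",sd,(285,330),"w",.072))
    print("pot",p,"warmer",w,"diff mm",(p-w)*1e3)
E
python3 - <<'E'
from m import *
f=lambda n:cv2.imread(f"pics/{n}0.png")[:,:,::-1].copy()
measure(f("scene"),f("side"))
E
```

```text
r=0.0653 (0.066) (344, 201) (288, 201)
   r=0.0652 (0.066) (307, 272) (254, 271)
   r=0.0706 (0.072) (339, 224) (280, 219)
   r=0.0701 (0.072) (315, 294) (259, 295)
pot [0.57417228 0.08091714] warmer [0.55715049 0.0790805 ] diff mm [17.02179062  1.83663435]
```

Pot axis at about (0.574, 0.081) and warmer axis at about (0.557, 0.079). That makes the offset about +17 mm in x and +2 mm in y, plus a little lean, so I need to push in -x from the far side. Before that, check the room there (jars).

```bash
python3 - <<'E'
from h import *
s=read_state()
for n,a,b in (("cream",(379,152),(550,20)),("green",(399,185),(517,146)),("pink",(307,117),None)):
    if b: print(n,tri([ray("scene",a),ray("wrist",b,s)]))
for n,uv in (("cream left",(432,60)),("green left",(441,150)),("pot right",(313,110))):
    print(n,plane("wrist",uv,.05,s),plane("wrist",uv,.1,s))
E
```

```text
cream [0.7666512  0.12657921 0.14013938]
green [0.78887388 0.0591708  0.0790019 ]
cream left [0.73145116 0.12209053 0.05      ] [0.71888662 0.11335252 0.1       ]
green left [0.74359247 0.05492362 0.05      ] [0.72914887 0.05658079 0.1       ]
pot right [0.63998101 0.08568611 0.05      ] [0.64157298 0.08258228 0.1       ]
```

Room is fine: the cream jar's edge is at about x=0.72, 0.14 high. Plan: close the fingers, go to the +x side, and turn 84° so a finger flank faces the pot along the offset line.

Request:
step_arm:
  targets:
    - [0.9,0.16,0,0,0]
    - [0.9,0.16,0,0,0]
    - [0.9,0.16,0,0,0]
    - [0.92,0.16,0,0,0]
    - [0,0,0,0.183,0]

```text
time_s: 0.78
tool_pos: [0.6661, 0.0934, 0.2482]
tcp_rot: [[0.184, 0.983, 0.0], [0.983, -0.184, 0.0], [0.0, -0.0, -1.0]]
ft_force: [0.7, -0.2, 0.3]
finger_gap: 0.0
finger_force: 0.0
```

Request:
step_arm:
  targets:
    - [0,0,0.4,0.183,0]
    - [0,0,0.4,0.183,0]
    - [0,0,0.4,0.183,0]
    - [0,0,0.4,0.183,0]
    - [0,0,0.4,0.183,0]

```text
time_s: 1.4
tool_pos: [0.6662, 0.0918, 0.1979]
tcp_rot: [[0.893, 0.451, 0.0], [0.451, -0.893, 0.0], [0.0, -0.0, -1.0]]
ft_force: [-0.6, 0.7, 0.0]
finger_gap: 0.0001
finger_force: 0.0
```

Request:
step_arm:
  targets:
    - [0,0,0.4,0.183,0]
    - [0,0,0.4,0.183,0]
    - [0,0,0.4,0,0]
    - [0,0,0,0,0]
    - [0,0,0,0,0]

```text
time_s: 2.02
tool_pos: [0.6663, 0.0907, 0.1687]
tcp_rot: [[0.994, 0.108, 0.001], [0.108, -0.994, -0.0], [0.001, 0.0, -1.0]]
ft_force: [0.8, -0.4, -0.3]
finger_gap: -0.0004
finger_force: 0.0
```

Request:
step_arm:
  targets:
    - [0,0,0.6,0,0]
    - [0,0,0.6,0,0]
    - [0,0,0.6,0,0]
    - [0,0,0.6,0,0]
    - [0,0,0.55,0,0]

```text
time_s: 2.65
tool_pos: [0.6657, 0.0905, 0.0931]
tcp_rot: [[0.994, 0.107, -0.001], [0.107, -0.994, 0.0], [-0.001, -0.0, -1.0]]
ft_force: [-0.3, 0.3, -0.2]
finger_gap: 0.0002
finger_force: 0.0
```

```bash
cat > look.py <<'E'
import sys
from m import *
k=sys.argv[1]; sc=read_camera("scene"); sd=read_camera("side")
try: measure(sc,sd)
except Exception as e: print(e)
cv2.imwrite(f"pics/z{k}.png",np.hstack([cv2.resize(x[...,::-1],(400,360),interpolation=cv2.INTER_CUBIC) for x in(sc[165:255,265:365],sd[240:330,240:340])]))
s=read_state();print(s['tool_pos'],s['ft_force'],s['time_s'])
E
python3 look.py 1
```

```text
r=0.0655 (0.066) (344, 204) (288, 201)
   r=0.0652 (0.066) (307, 272) (254, 271)
   r=0.0708 (0.072) (339, 223) (280, 222)
   r=0.0701 (0.072) (315, 294) (259, 294)
pot [0.57429908 0.08069179] warmer [0.55698286 0.07931398] diff mm [17.31622048  1.37780683]
[0.66462606 0.09050991 0.09197974] [-0.49845279  0.46086447  0.43697426] 2.75
```

View pics/z1.png

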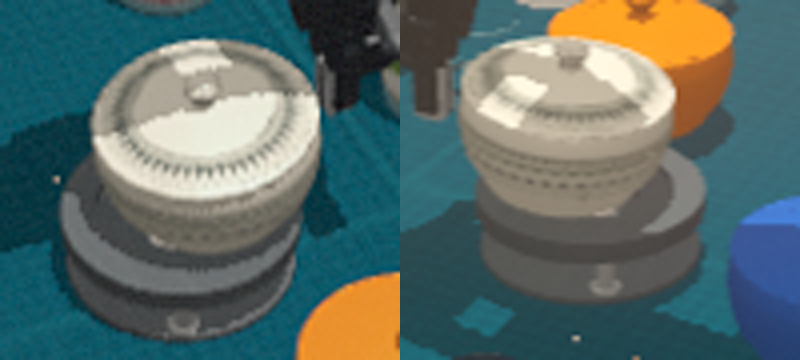

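The finger is beside the pot's far flank, about 13 mm clear of it. Approach slowly.

Request:
step_arm:
  targets:
    - [-0.1,0,0,0,0]
    - [-0.1,0,0,0,0]
    - [-0.1,0,0,0,0]
    - [-0.08,0,0,0,0]
    - [-0.06,0,0,0,0]

```text
time_s: 3.38
tool_pos: [0.655, 0.0893, 0.0947]
tcp_rot: [[0.994, 0.107, 0.0], [0.107, -0.994, -0.0], [0.0, 0.0, -1.0]]
ft_force: [-0.2, -0.3, 0.9]
finger_gap: -0.0
finger_force: 0.0
```

Request:
step_arm:
  targets:
    - [-0.04,0,0,0,0]
    - [-0.04,0,0,0,0]
    - [-0.04,0,0,0,0]
    - [-0.04,0,0,0,0]
    - [-0.04,0,0,0,0]

```text
time_s: 4.0
tool_pos: [0.6507, 0.0888, 0.0949]
tcp_rot: [[0.994, 0.107, 0.002], [0.107, -0.994, 0.0], [0.002, 0.0, -1.0]]
ft_force: [2.8, -0.0, -0.8]
finger_gap: 0.0
finger_force: 1.5
```

Request:
step_arm:
  targets:
    - [-0.04,0,0,0,0]
    - [-0.04,0,0,0,0]
    - [-0.04,0,0,0,0]
    - [-0.04,0,0,0,0]
    - [-0.04,0,0,0,0]

```text
time_s: 4.62
tool_pos: [0.6451, 0.0883, 0.0945]
tcp_rot: [[0.994, 0.107, 0.0], [0.107, -0.994, 0.0], [0.0, -0.0, -1.0]]
ft_force: [2.5, 0.5, -0.6]
finger_gap: 0.0001
finger_force: 1.4
```

```bash
python3 look.py 2
```

```text
r=0.0652 (0.066) (342, 204) (286, 203)
   r=0.0652 (0.066) (310, 267) (257, 272)
   r=0.0708 (0.072) (339, 224) (280, 222)
   r=0.0701 (0.072) (315, 294) (259, 295)
pot [0.56768354 0.07773172] warmer [0.55703984 0.07928408] diff mm [10.6437005  -1.55235122]
[0.64494589 0.08828582 0.09446853] [ 2.5266325  -0.41432516 -0.6290522 ] 4.725
```

The pot slides at about 2.5 N while the warmer stays still. Back off briefly, then tap again.

Request:
step_arm:
  targets:
    - [0.12,0,0,0,0]
    - [-0.12,0,0,0,0]
    - [-0.05,0,0,0,0]
    - [-0.05,0,0,0,0]
    - [-0.05,0,0,0,0]

```text
time_s: 5.35
tool_pos: [0.6414, 0.0879, 0.0946]
tcp_rot: [[0.994, 0.107, 0.0], [0.107, -0.994, 0.0], [0.0, 0.0, -1.0]]
ft_force: [2.3, -0.6, -0.2]
finger_gap: -0.0002
finger_force: 1.4
```

```bash
python3 look.py 3
```

```text
r=0.0662 (0.066) (341, 204) (284, 200)
   r=0.0652 (0.066) (311, 271) (258, 272)
   r=0.0708 (0.072) (339, 224) (280, 222)
   r=0.0700 (0.072) (315, 294) (259, 293)
pot [0.56435689 0.07847805] warmer [0.55700296 0.07920219] diff mm [ 7.35393163 -0.72414335]
[0.64129086 0.08785741 0.09450875] [ 2.98655466 -0.04521552 -0.46050535] 5.45
```

View pics/z3.png

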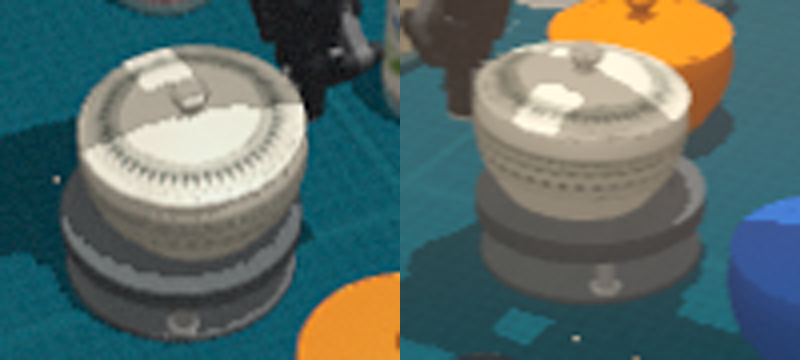

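The pot has moved toward the middle. It still leans slightly and is about 7 mm off. Continue with small taps.

Request:
step_arm:
  targets:
    - [0.12,0,0,0,0]
    - [-0.12,0,0,0,0]
    - [-0.05,0,0,0,0]
    - [-0.05,0,0,0,0]
    - [-0.05,0,0,0,0]

```text
time_s: 6.08
tool_pos: [0.6377, 0.0874, 0.0946]
tcp_rot: [[0.994, 0.107, 0.0], [0.107, -0.994, -0.0], [0.0, 0.0, -1.0]]
ft_force: [2.7, 0.2, -0.1]
finger_gap: -0.0
finger_force: 1.4
```

```bash
python3 look.py 4
```

```text
r=0.0650 (0.066) (339, 204) (283, 202)
   r=0.0661 (0.066) (313, 266) (259, 271)
   r=0.0708 (0.072) (339, 224) (280, 222)
   r=0.0700 (0.072) (315, 294) (259, 293)
pot [0.56035198 0.07832328] warmer [0.55700296 0.07920219] diff mm [ 3.34901882 -0.87891225]
[0.63756647 0.08745703 0.09454524] [ 2.96119681  0.18644888 -0.07336317] 6.175
```

Request:
step_arm:
  targets:
    - [0.12,0,0,0,0]
    - [-0.12,0,0,0,0]
    - [-0.04,0,0,0,0]
    - [-0.04,0,0,0,0]
    - [0,0,0,0,0]

```text
time_s: 6.8
tool_pos: [0.6356, 0.0873, 0.0946]
tcp_rot: [[0.994, 0.107, 0.0], [0.107, -0.994, 0.0], [0.0, -0.0, -1.0]]
ft_force: [1.7, -0.3, -2.0]
finger_gap: 0.0002
finger_force: 1.2
```

```bash
python3 look.py 5
```

```text
r=0.0660 (0.066) (339, 204) (282, 200)
   r=0.0651 (0.066) (313, 272) (260, 272)
   r=0.0708 (0.072) (339, 224) (280, 222)
   r=0.0700 (0.072) (315, 294) (259, 293)
pot [0.55902809 0.07794023] warmer [0.55700296 0.07920219] diff mm [ 2.02512525 -1.26196063]
[0.63564372 0.08724363 0.09454755] [ 2.72590982  1.02447269 -1.5765249 ] 6.9
```

View pics/z5.png

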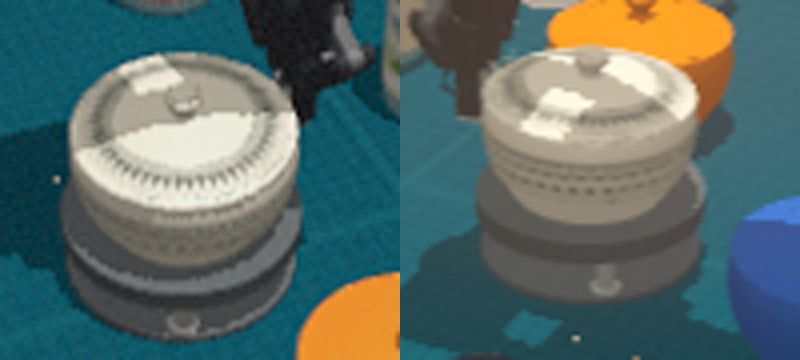

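The pot is almost central, and the downward drag on the finger suggests its edge is dropping. Back off to let it settle, then check.

Request:
step_arm:
  targets:
    - [0.2,0,0,0,0]
    - [0.2,0,0,0,0]
    - [0,0,0,0,0]
    - [0,0,0,0,0]
    - [0,0,0,0,0]

```text
time_s: 7.52
tool_pos: [0.6455, 0.0883, 0.0944]
tcp_rot: [[0.994, 0.107, -0.0], [0.107, -0.994, 0.0], [-0.0, -0.0, -1.0]]
ft_force: [-0.8, -0.8, -1.0]
finger_gap: -0.0002
finger_force: 0.0
```

```bash
cat >> look.py <<'E'
# predicted seated knob pixels & lid-edge level check
w=(.557,.0792)
for n in("scene","side"): print(n,"knob if seated",proj(n,(*w,.128)).round(1),"5mm up",proj(n,(*w,.133)).round(1))
E
python3 look.py 6
```

```text
r=0.0650 (0.066) (339, 204) (283, 204)
   r=0.0652 (0.066) (313, 272) (260, 272)
   r=0.0708 (0.072) (339, 224) (280, 222)
   r=0.0701 (0.072) (315, 294) (259, 295)
pot [0.55959268 0.07690403] warmer [0.55703984 0.07928408] diff mm [ 2.55283595 -2.38004552]
[0.6454856  0.08831472 0.0944782 ] [ 0.73850637 -0.0699887  -0.14274238] 7.625
scene knob if seated [309.6 190.4] 5mm up [309.6 188.8]
side knob if seated [287.  256.2] 5mm up [287.  254.3]
```

View pics/z6.png

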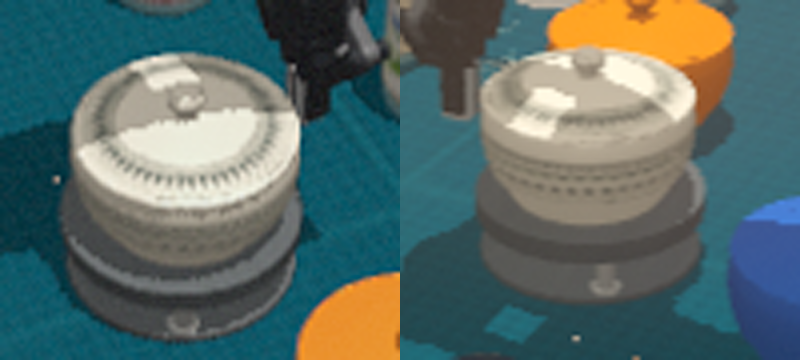

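The knob is at about (311.5,190) in the scene view and (287,255) in the side view, close to the seated prediction. Next, check knob height and lid level against the earlier pictures.

```bash
python3 - <<'E'
from m import *
def zoom(p,n): 
    return (265+p[0]/4,165+p[1]/4) if n=="scene" else (240+(p[0]-400)/4,240+p[1]/4)
# knob centres in the zooms: before first push (z1), now (z6)
for nm,a,b in (("start",(202,91),(572,54)),("z5",(184,101),(590,60)),("now",(186,100),(588,60))):
    print(nm,tri([ray("scene",zoom(a,"scene")),ray("side",zoom(b,"side"))]))
# silhouette extents of the pot mask vs those of a seated level pot
prof=[(.0,.0435),(.006,.0495),(.02,.06),(.044,.066),(.056,.066),(.067,.0655)]
th=np.linspace(0,2*np.pi,180)
sc=read_camera("scene");sd=read_camera("side")
for n,im in(("scene",sc),("side",sd)):
    h=cv2.cvtColor(im,cv2.COLOR_RGB2HSV); m=(h[...,1]<75)&(h[...,2]>105)
    u0,v0=proj(n,(.557,.079,.107)).astype(int)
    row=[]
    P=np.array([proj(n,(.557+r*np.cos(t),.0792+r*np.sin(t),.04+z)) for z,r in prof for t in th])
    for du in(-22,-18,-14,-8,0,8,14,18,22):
        c=u0+du; col=np.where(m[v0-35:v0+15,c])[0]+v0-35
        sel=P[np.abs(P[:,0]-c)<.7]; row.append((du,int(col.min()),round(float(sel[:,1].min()),1)))
    print(n,row)
E
```

```text
start [0.57009662 0.07715276 0.13206607]
z5 [0.55831811 0.07577444 0.12997176]
now [0.55962542 0.07609239 0.12989019]
scene [(-22, 187, 185.9), (-18, 184, 183.1), (-14, 182, 181.2), (-8, 179, 179.5), (0, 178, 178.7), (8, 179, 179.4), (14, 181, 180.8), (18, 182, 182.5), (22, 184, 185.2)]
side [(-22, 231, 257.6), (-18, 228, 255.8), (-14, 228, 254.4), (-8, 228, 253.3), (0, 237, 252.8), (8, 253, 253.2), (14, 254, 254.5), (18, 256, 255.7), (22, 258, 257.4)]
```

The outline matches a seated, level pot: knob about 2 mm lower than at the start and lean gone. It is within about 3 mm of the middle, so one more light tap of about 2 mm to centre it and confirm it's in.

Request:
step_arm:
  targets:
    - [-0.16,0,0,0,0]
    - [-0.16,0,0,0,0]
    - [-0.06,0,0,0,0]
    - [-0.05,0,0,0,0]
    - [-0.05,0,0,0,0]

```text
time_s: 8.35
tool_pos: [0.634, 0.087, 0.0948]
tcp_rot: [[0.994, 0.107, 0.001], [0.107, -0.994, 0.0], [0.001, 0.0, -1.0]]
ft_force: [2.7, 0.4, -1.8]
finger_gap: -0.0
finger_force: 1.4
```

Request:
step_arm:
  targets:
    - [0.2,0,0,0,0]
    - [0.3,0,0,0,0]
    - [0.1,0,0,0,0]
    - [0,0,0,0,0]
    - [0,0,0,0,0]

```text
time_s: 8.98
tool_pos: [0.6484, 0.0887, 0.0944]
tcp_rot: [[0.994, 0.107, -0.001], [0.107, -0.994, -0.0], [-0.001, -0.0, -1.0]]
ft_force: [0.4, 0.4, -0.2]
finger_gap: 0.0003
finger_force: 0.0
```

```bash
python3 look.py 7
```

```text
r=0.0649 (0.066) (338, 204) (282, 204)
   r=0.0649 (0.066) (314, 266) (261, 272)
   r=0.0707 (0.072) (339, 224) (280, 220)
   r=0.0701 (0.072) (315, 294) (259, 295)
pot [0.55702515 0.07684501] warmer [0.55711374 0.07914811] diff mm [-0.08859684 -2.30309971]
[0.64845064 0.08865977 0.09447146] [-0.05888067  0.54048671  0.52560281] 9.075
scene knob if seated [309.6 190.4] 5mm up [309.6 188.8]
side knob if seated [287.  256.2] 5mm up [287.  254.3]
```

View pics/z7.png

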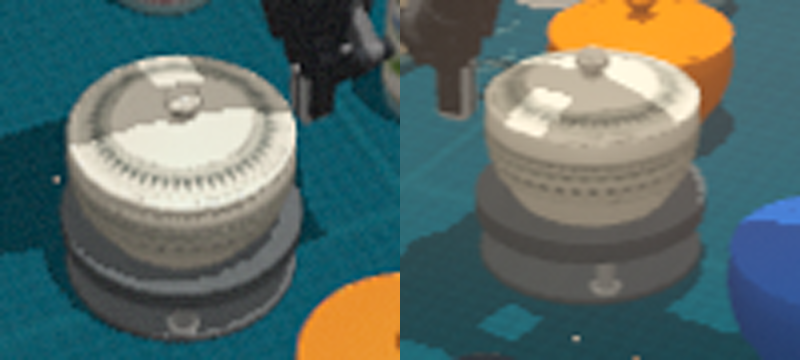

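Centred in x now, with no warmer movement. The y offset (-2.3 mm) is poorly determined by these two views. I'll raise the tool and look with the wrist camera from the +x side to pin down y and the lean.

Request:
step_arm:
  targets:
    - [0.3,0,-0.6,0,0]
    - [0.3,0,-0.9,0,0]
    - [0.3,0,-0.9,0,0]
    - [0.3,0,-0.9,0,0]
    - [0.3,0,-0.9,0,0]

```text
time_s: 9.7
tool_pos: [0.6868, 0.0927, 0.2018]
tcp_rot: [[0.994, 0.107, 0.002], [0.107, -0.994, -0.0], [0.002, 0.0, -1.0]]
ft_force: [-0.5, -1.3, -0.6]
finger_gap: -0.0002
finger_force: 0.0
```

Request:
step_arm:
  targets:
    - [0.6,0,-0.6,0,0]
    - [0.6,0,-0.6,0,0]
    - [0.6,0,-0.6,0,0]
    - [0.6,0,0,0,0]
    - [0,0,0,0,0]

```text
time_s: 10.32
tool_pos: [0.7464, 0.099, 0.2457]
tcp_rot: [[0.994, 0.107, 0.002], [0.107, -0.994, -0.0], [0.002, 0.0, -1.0]]
ft_force: [-0.3, 0.6, 0.0]
finger_gap: 0.0002
finger_force: 0.0
```

```bash
python3 - <<'E'
from h import *
s=read_state(); im=read_camera("wrist"); print(s['tool_pos'],s['qd'].max(),cam("wrist",s)[1].T@-cam("wrist",s)[2])
np.save("w8.npy",dict(s=s),allow_pickle=True); cv2.imwrite("pics/w8.png",im[:,:,::-1])
print(proj("wrist",(.557,.078,.128),s))
for t in np.arange(0,360,45): print(t,proj("wrist",(.557+.072*np.cos(np.radians(t)),.079+.072*np.sin(np.radians(t)),.045),s).round(1),proj("wrist",(.557+.0655*np.cos(np.radians(t)),.079+.0655*np.sin(np.radians(t)),.107),s).round(1))
E
```

```text
[0.74641854 0.09903533 0.24569624] 2.4800892279575377 [0.81215333 0.10580717 0.37142359]
[325.73923053 478.71912262]
0 [332.8 341.5] [333.4 389. ]
45 [276.9 356.3] [272.8 404.4]
90 [251.5 400.2] [245.6 450.1]
135 [269.4 445. ] [265.  496.5]
180 [317.2 466.2] [316.5 518.3]
225 [368.9 453.8] [372.1 505.6]
270 [397.  413.5] [402.5 463.9]
315 [383.4 366.4] [388. 415.]
```

View pics/w8.png

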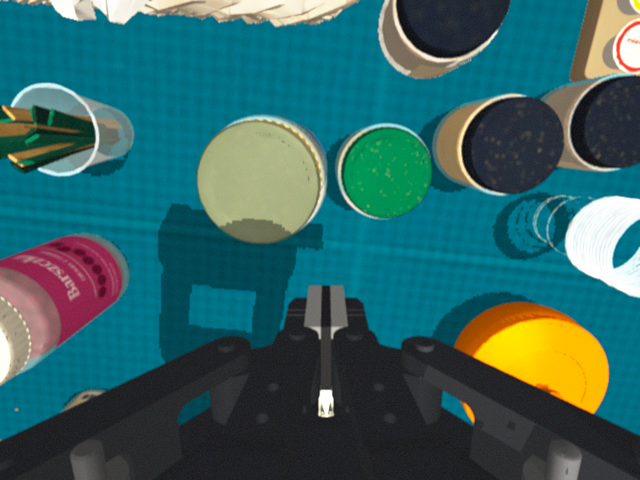

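The gripper hides the pot from here; the picture shows only the cream and green jars and the fingers. Turn back to the starting orientation, where the pot shows at the image side.

Request:
step_arm:
  targets:
    - [0,0,0,-0.183,0]
    - [0,0,0,-0.183,0]
    - [0,0,0,-0.183,0]
    - [0,0,0,-0.183,0]
    - [0,0,0,-0.183,0]

```text
time_s: 11.0
tool_pos: [0.7449, 0.0991, 0.2447]
tcp_rot: [[0.517, 0.856, -0.001], [0.856, -0.517, -0.0], [-0.0, -0.001, -1.0]]
ft_force: [0.6, -0.6, 0.7]
finger_gap: -0.0
finger_force: 0.0
```

Request:
step_arm:
  targets:
    - [0,0,0,-0.183,0]
    - [0,0,0,-0.183,0]
    - [0,0,0,-0.183,0]
    - [-0.8,0,0,0,0]
    - [-0.8,0,0,0,0]

```text
time_s: 11.62
tool_pos: [0.7453, 0.0574, 0.2447]
tcp_rot: [[0.003, 1.0, -0.0], [1.0, -0.003, -0.0], [-0.0, -0.0, -1.0]]
ft_force: [0.5, -0.4, -0.1]
finger_gap: 0.0
finger_force: 0.0
```

Request:
step_arm:
  targets:
    - [-0.8,0,0,0,0]
    - [-0.4,0,0,0,0]
    - [-0.2,0,0,0,0]
    - [0,0,0,0,0]
    - [0,0,0,0,0]

```text
time_s: 12.25
tool_pos: [0.7455, 0.0246, 0.2446]
tcp_rot: [[-0.001, 1.0, -0.0], [1.0, 0.001, 0.0], [0.0, -0.0, -1.0]]
ft_force: [-0.7, 0.8, -0.4]
finger_gap: -0.0001
finger_force: 0.0
```

```bash
python3 - <<'E'
from h import *
import pickle
s=read_state(); im=read_camera("wrist"); print(s['tool_pos'],np.abs(s['qd']).max())
pickle.dump((s,im),open("w9.pkl","wb")); 
k=proj("wrist",(.557,.078,.128),s);print("knob pred",k)
x0=max(int(k[0])-130,0);y0=max(int(k[1])-130,0);print(x0,y0)
cv2.imwrite("pics/w9.png",cv2.resize(im[y0:y0+260,x0:x0+320,::-1],None,fx=2,fy=2))
E
```

```text
[0.74554157 0.02462889 0.2445501 ] 0.10254575680224855
knob pred [ 16.05196181 156.57467679]
0 26
```

View pics/w9.png

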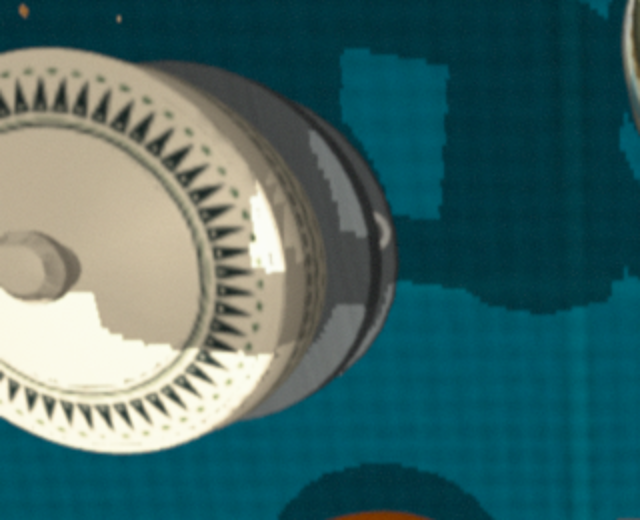

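The lid, its ring and the warmer's right rim are clearly visible: rim from zoom (150,62) to (240,418), knob at about (35,268). That's enough pictures, so the rest goes by numbers: fit the rim circles on their planes.

```bash
python3 - <<'E'
from h import *
import pickle
from scipy.optimize import least_squares
s,im=pickle.load(open("w9.pkl","rb"))
lab=cv2.GaussianBlur(im,(3,3),0).astype(np.float32)
def scan(z,c,rr,ths,fun,sgn):
    out=[]
    for t in ths:
        d=np.array([np.cos(t),np.sin(t)]); px=np.array([proj("wrist",(*(np.array(c)+r*d),z),s) for r in rr],np.float32)
        if px.min()<2 or px[:,0].max()>637: continue
        v=cv2.remap(fun,px[None,:,0],px[None,:,1],cv2.INTER_LINEAR)[0]; g=sgn*np.gradient(v); i=g.argmax(); out.append((np.degrees(t),rr[i],g[i]))
    return out
sat=cv2.cvtColor(im,cv2.COLOR_RGB2HSV)[...,1].astype(np.float32); gray=cv2.cvtColor(im,cv2.COLOR_RGB2GRAY).astype(np.float32)
def fit(o,c,R,name):
    a=np.array(o);P=np.array(c)+a[:,1:2]*np.c_[np.cos(np.radians(a[:,0])),np.sin(np.radians(a[:,0]))]
    f=least_squares(lambda q:np.hypot(*(P-q).T)-R,c,loss="soft_l1",f_scale=.0007); print(name,f.x.round(4),"res mm",(1e3*(np.hypot(*(P-f.x).T)-R)).round(1))
w=(.557,.079)
o=scan(.045,w,np.arange(.066,.080,.0005),np.radians(np.r_[-60:-20:5,25:76:5]),sat,1); fit(o,w,.072,"warmer rim(sat)")
o=scan(.045,w,np.arange(.066,.078,.0005),np.radians(np.r_[-40:50:6]),gray,-1); fit(o,w,.072,"warmer rim(gray)")
p=(.557,.077)
o=scan(.107,p,np.arange(.058,.074,.0005),np.radians(np.r_[75:150:6,-110:-55:6]),gray,-1); fit(o,p,.0655,"lid edge")
# azimuth bisector y for widest silhouette of pot
print("knob",plane("wrist",(17.5,160),.128,s))
E
```

```text
warmer rim(sat) [0.5612 0.0782] res mm [-0.7 -0.5 -0.2  0.   1.8  3.6 -0.5 -0.6 -0.4 -1.7  4.6  3.4  2.2  0.5
 -0.1 -0.3 -0.9 -0.5 -0.7]
warmer rim(gray) [0.5588 0.078 ] res mm [-0.  -0.  -0.  -0.   0.   0.1 -0.3  0.3 -0.1  0.1  0.2 -0.1  0.1 -0.2
 -0. ]
lid edge [0.559  0.0763] res mm [ 0.2  0.4  0.1  0.3  0.1  0.3  0.1 -0.1  0.2  0.   0.3  0.2 -0.  -0.1]
knob [0.55746173 0.07594852 0.128     ]
```

The close view gives the warmer rim centre at (558.8, 78.0) mm and the lid edge centre at (559.0, 76.3) mm, with the lid at seated height. The offset is under 2 mm and the fit residuals (0.4 mm or less) show no lean. The pot is seated and the arm is clear, so I'll hand in.

```bash
python3 -c "
from rig import *
print(sign_off())"
```

```text
the job is handed in; nothing more can be done
None
```

The pot measured level in the seat, about 2 mm from the middle, after light taps of about 3 N that left the warmer unmoved; the job is handed in at about 12 s, but I viewed 12 pictures, over the limit of 10.

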